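Open the chuck chest and uncover the chuck

ROBOT

A 6-joint arm with a two-finger parallel gripper is mounted at the origin on the work surface. World frame = base frame: x ahead of the robot, y to its left, z up, the work surface at z = 0. Lengths are in m, angles in rad, forces in N, time in s.
With the tool pointing down it reaches from about 0.35 to 0.875 m from the base axis. Payload 15.5 kg.
Tool frame: the origin (TCP) lies midway between the tips of the shut fingers; the grasp point (between the pads) lies 19 mm behind it; z points along the fingers, y is the line along which they close (so a half turn about z gives the same grasp; the last joint's range is limited). The gripper opens to 85 mm and grips with 20 to 120 N. Pads are 22 mm wide; open, the fingers measure 114 mm over their backs; the gripper's body (76 mm by 85 mm) begins 54 mm behind the grasp point. The pads swing forward as they close: fully open they stand 13 mm farther back than shut.
Start: joints at [1.087, 0.494, 1.345, -0, 1.302, -0.096], TCP at [0.236, 0.579, 0.231] pointing down, gripper open.
Joint ranges: [-2.91, 2.91], [-0.82, 2.16], [0.22, 2.67], [-1.22, 4.37], [0.12, 2.79], [-3.08, 3.08]. Speed limits (rad/s): [1.89, 1.89, 2.57, 3.01, 3.01, 3.01].

INTERFACE

Orientations are given as a 3x3 rotation matrix whose columns are the frame's x, y, z axes.
In Python, from plant import state, capture, close_job, trace, spot_point gives the robot as it stands. The module is installed in compiled form; this text tells all that it offers.
- The arm moves only by the tool jog_arm, never from a script. Its argument "steps" is a list of rows, each a list of 3 entries, a list of its own where there are three numbers: the finger opening in m, from 0 to 0.0854, then the shift along the tool's x, y, z in m, then the turn, a rotation vector about the tool's x, y, z in rad. In form: [[hand, [dx, dy, dz], [wx, wy, wz]], ...]. A call has exactly 8 rows; each row is the pose to reach, as a shift and turn from the pose commanded when the call began, along the tool's axes at that moment; what a row does not reach only later rows make up. A row lasts 1/12 s, in which the tool goes at most 41.7 mm and 7.16 degrees, less where a joint would pass 70% of its speed; a pose out of reach is approached as far as the arm can. A call with a gripper value outside its range is refused whole. The fingers move at their own pace and stop on an object; "grip_force" is the grip in N (left out, the last holds). Time passes only in rows, so rows that repeat a pose let the fingers close, or fill a call up. It gives the time, the measured TCP pose, the force, the opening and the grip force at its end, in the units of the state.
- state(): the state, without advancing time (a new reading comes with each control period).
- capture(name): name is "scene" or "top"; returns a dict with "frame" (420x560x3 uint8, red, green, blue), "fx", "fy", "cx", "cy" (pixels), "rvec" (rotation vector, rad) and "tvec" (3), from world to camera coordinates, as OpenCV has them. Camera axes: x right, y down, z forward; pixel columns grow to the right and rows downward; lengths in m; the calibration is good to about 2 mm. A picture is of the moment at which its call begins. There is no depth.
- close_job(): hands the job in; it is judged then, once.
Trained networks look in a picture, given as the dict that the camera call returned (one of the last four; its "shot" number tells which), for a name from the list of things; names that differ only in an ending like _2 or _b are one class to them, and where a whole thing is asked for, a point or a joint stands for the part that bears it (a point fixed in the world has none). Each returns a list of dicts, best first, with "confidence" (0 to 1); they miss things now and then, are a little off and sometimes report something else, mostly with a low value. They report only what shows in the picture. A call takes as long as a camera call.
- trace(label, picture): "mask" (420x560 bool, what is visible of it).
- spot_point(label, picture): "xyz" ([x, y, z] in m, in world coordinates, good to about 4 mm: a listed point, or the origin of a listed thing).
The state is a dict: "clock": time; "joint_positions": joint angles; "dq": joint speeds; "tau": joint torques, N m; "position": TCP position; "ee_rot": TCP orientation; "force": force on the tool from outside, world axes, zero at the start; "wrist_torque": the same for the moment, N m; "gripper_width": opening from 0.0 (shut) to 1.0 (fully open); "grip_force": force on a finger pad.
Only numpy, scipy, OpenCV 4.12 (cv2) and the standard library are available. Lean on these libraries where they do the work, as an engineer would, in place of code of your own. Each camera call takes 0.05 s, during which the arm holds its last target. There are 200 camera calls.

TASK

Get the lathe chuck within reach: lift the T-shaped paddle on the front of the grey chest's lid to free its latch, and swing the lid open until it stands upright or leans back. Then slide the inner cover fully to the chest's left, to its stop, so that the right compartment with the chuck is uncovered, and leave all other things on the bench where they are.

Things in the scene. Friction and masses are not known exactly. Their poses are not given: they have to be found in the camera images.
- chest: Grey steel accessory chest, fixed to the bench: 180 mm deep (x), 340 mm wide (y), 75 mm high without its lid, walls 8 mm, open on top. Origin: centre of its underside, on the bench. Its x axis points from its front (towards the robot) to its back, y to its left, z up.
- lid (a joint): Lid of the chest: grey plate 180 x 340 x 10 mm lying on the rim (underside 75 mm, top 85 mm above the bench), hinged along the chest's back edge. 0 rad shut, 1.57 upright, stop at 1.8 leaning back. Its stiff hinge holds it at any angle it is left at; raising it takes 5 to 7 N at the front edge. While shut it is held by a hidden pawl (0.02 rad of play).
- lid_hinge (a point): Centre of the lid's hinge axis (axis along the chest's y), in the plane of the lid's underside: 90 mm behind the chest's centre, 75 mm above the bench. Does not move.
- lid_edge (a point): Middle of the lid's front edge, at its underside: 180 mm from the hinge axis. Moves with the lid.
- paddle (a joint): Steel T-shaped paddle handle lying flat on the lid, pivoted in it about an axis along the chest's y, 140 mm in front of the lid's hinge axis, 15.5 mm above the lid's underside. 0 rad flat, grows as its front bar is lifted, stop at 0.5. A spring returns it (1.2 N at the bar at first, 3.5 N at the stop). The pawl lets go from about 0.27 rad. Lifting the bar on past the paddle's stop raises the lid.
- paddle_bar (a point): Centre of the paddle's front bar: 120 mm long (chest's y), 14 mm deep (x), 10 mm thick, on a flat neck 50 mm wide, 6 mm thick. It lies 85 mm from the paddle's pivot; at rest 45 mm in front of the chest's front face, 90.5 mm above the bench, nothing under it: hook it from below, or pinch it from above beside the neck. Moves with paddle and lid.
- cover (a joint): Flat aluminium inner cover in the chest, seen once the lid is open: 108 mm deep (x), 150 mm wide (y), 5 mm thick, its top 60 mm above the bench (15 mm below the rim). It slides along the chest's y. 0 m = over the right (-y) compartment, stop at 0.157 m = over the left compartment with the right one wholly uncovered. Starts between 0 and 0.03. Friction about 1.5 N.
- cover_rib (a point): Centre of the rib that stands on the inner cover to push it by: 70 mm long (chest's x), 12 mm thick (chest's y), 13 mm high, its top 73 mm above the bench (just below the rim). Its centre lies 10 mm behind the chest's centre. Moves with the cover.
- wax_jar: Squat glass jar with a steel cap, 76 mm across, 80 mm tall, beside the chest's left side. Origin: centre of its underside. Not to be disturbed.
- sanding_block: Cork sanding block, 60 x 100 x 30 mm high, in front of the chest to the left. Origin: centre of its underside. Not to be disturbed.
- faceplate: Dark steel lathe faceplate, 110 mm across, 34 mm high, beside the chest's right side. Origin: centre of its underside. Not to be disturbed.
- mallet: Turned dark wooden mallet, 94 mm across, standing on its head, 230 mm tall, far right. Origin: centre of its underside. Not to be disturbed.
- bowl: Turned wooden bowl, 170 mm across, 60 mm high, far left. Origin: centre of its underside. Not to be disturbed.
- oil_bottle: Green bottle, 66 mm across, 190 mm tall, front left. Origin: centre of its underside. Not to be disturbed.
- spindle_blank: Square wooden blank, 45 x 220 x 45 mm high, lying front right. Origin: centre of its underside. Not to be disturbed.

How it is judged:
On the way, in this order (a step that is already met when the one before it is completed fails the run):
1. the paddle is lifted far enough to withdraw the pawl (0.3 rad) (value of joint paddle above 0.3 rad), for 0.1 s.
2. the lid is swung open to upright or beyond (at least 1.4 rad) (value of joint lid above 1.4 rad), for 0.2 s.
3. the inner cover is slid to the left to within 10 mm of its stop (value of joint cover above 0.147 m), for 0.2 s.
At the end, for the whole second after the job is handed in: The lid stands open at 1.4 rad or more and at rest, the paddle is let go (below 0.1 rad), and the inner cover rests within 10 mm of its left stop (0.147 m or more); no other thing on the bench has moved more than 30 mm (value of joint lid above 1.4 rad and value of joint cover above 0.147 m and value of joint paddle below 0.1 rad and velocity of joint lid between -0.1 and 0.1 rad/s and velocity of joint cover below 0.02 m/s); the robot touches nothing.
It fails at once if another thing on the bench is pushed more than 30 mm away or tipped over (distance of any of wax_jar, sanding_block, faceplate, mallet, bowl, oil_bottle, spindle_blank from where it was at the start of the episode above 0.03 m or angle between any of wax_jar, sanding_block, faceplate, mallet, bowl, oil_bottle, spindle_blank's own z axis and vertical above 0.5 rad).
It also fails if it takes over 58 s, if anything falls off the work surface, if the arm or the gripper's body presses on something with over 40 N, if the wrist force passes 120 N, or if a joint passes its speed limit or range.

## Working session

There is one attempt and no reset: what is moved stays moved. The work goes in short steps, Python scripts to look and compute and a tool call to move; the robot and the scene stay as the last step left them, time stands still between calls to the robot, and variables do not carry over. Pictures are saved under pics/ and viewed, at most 10 in all, crops included, and the job is handed in when it is done.

Besides the shell and the picture viewer there is one more tool, called after ">>>" by a JSON object that holds its "method" and its "body". jog_arm: Moves the arm, as the interface text tells. Its arguments: {"type":"object","properties":{"steps":{"type":"array"},"grip_force":{"type":"number"}},"required":["steps"]}

```bash
mkdir -p pics
cat > h.py <<'E'
import numpy as np, cv2
from plant import *
def sp(n,p):
    r=spot_point(n,p); return [(np.round(d["xyz"],3).tolist(),round(d["confidence"],2)) for d in r[:2]]
E
python3 - <<'E'
from h import *
s=state(); print(s["clock"],s["position"],np.round(s["ee_rot"],3).tolist(),s["force"],s["gripper_width"])
for c in("scene","top"):
    p=capture(c); cv2.imwrite(f"pics/{c}0.png",p["frame"][:,:,::-1])
    for n in ["chest","lid_hinge","lid_edge","paddle_bar","wax_jar","sanding_block","faceplate","oil_bottle","spindle_blank","mallet","bowl"]: print(c,n,sp(n,p))
E
```

```text
0.0 [0.23616111 0.57828531 0.23070582] [[-0.926, 0.378, -0.001], [0.378, 0.926, -0.001], [0.0, -0.001, -1.0]] [-0.63188427  0.07773378 -0.77406684] 0.9973826883966731
scene chest [([0.622, 0.096, -0.002], 0.61)]
scene lid_hinge [([0.708, 0.112, 0.078], 0.74)]
scene lid_edge [([0.526, 0.076, 0.076], 0.76), ([0.419, -0.405, 0.0], 0.34)]
scene paddle_bar [([0.49, 0.065, 0.093], 0.86)]
scene wax_jar [([0.557, 0.326, -0.004], 0.69)]
scene sanding_block [([0.558, 0.327, -0.005], 0.25)]
scene faceplate [([0.632, -0.157, 0.002], 0.65)]
scene oil_bottle [([0.46, 0.389, -0.004], 0.83)]
scene spindle_blank [([0.415, -0.404, 0.0], 0.6), ([0.706, 0.112, 0.075], 0.19)]
scene mallet [([0.513, -0.521, -0.003], 0.81), ([0.432, 0.229, 0.005], 0.38)]
scene bowl [([0.556, 0.509, -0.002], 0.67)]
top chest [([0.613, 0.096, 0.001], 0.71)]
top lid_hinge [([0.705, 0.112, 0.074], 0.7), ([0.613, 0.093, 0.0], 0.27)]
top lid_edge [([0.526, 0.073, 0.074], 0.56)]
top paddle_bar [([0.481, 0.064, 0.088], 0.87)]
top wax_jar [([0.557, 0.329, 0.002], 0.92), ([0.635, -0.159, 0.002], 0.57)]
top sanding_block [([0.425, 0.227, 0.003], 0.79)]
top faceplate [([0.637, -0.154, -0.001], 0.91), ([0.615, 0.094, 0.001], 0.42)]
top oil_bottle [([0.457, 0.386, 0.002], 0.81)]
top spindle_blank [([0.419, -0.409, 0.0], 0.75)]
top mallet [([0.515, -0.521, -0.003], 0.82), ([0.557, 0.516, -0.002], 0.42)]
top bowl [([0.562, 0.514, -0.001], 0.92)]
```

View pics/top0.png

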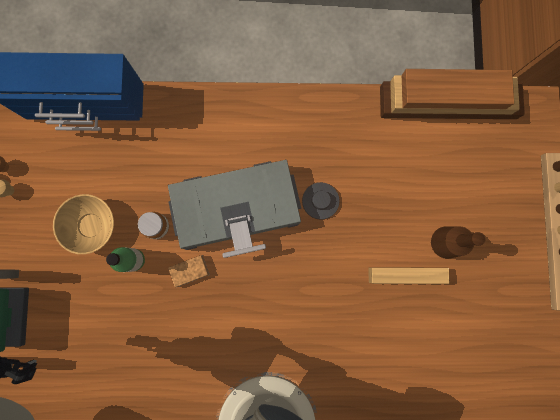

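View pics/scene0.png

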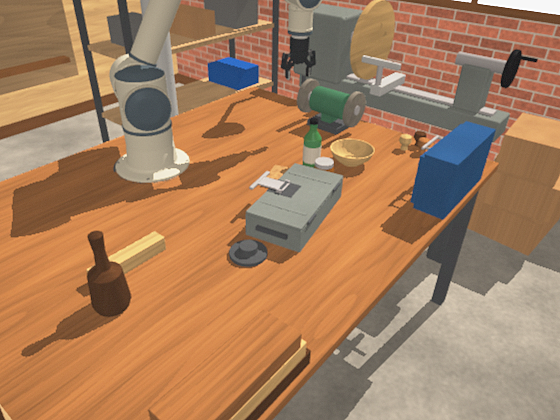

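```bash
cat >> h.py <<'E'
from scipy.spatial.transform import Rotation as Ro
def Rt(d,yaw=0):  # tool z = +y world tilted down by d, optional yaw about world z
    s,c=np.sin(d),np.cos(d)
    return Ro.from_euler('z',yaw).as_matrix()@np.array([[0,1,0],[s,0,c],[c,0,-s]])
def rows(wps):
    s=state(); p=np.array(s["position"]); R=np.array(s["ee_rot"])
    for q,T in wps:
        print(np.round(R.T@(np.array(q)-p),3).tolist(), np.round(Ro.from_matrix(R.T@T).as_rotvec(),3).tolist())
def st():
    s=state(); print(round(s["clock"],2),"pos",np.round(s["position"],3),"q",np.round(s["joint_positions"],2),"F",np.round(s["force"],1),"w",round(s["gripper_width"],2)); print(np.round(s["ee_rot"],2).tolist())
E
python3 - <<'E'
from h import *
rows([([.30,.40,.35],Rt(1.57,.7)),([.42,.1,.35],Rt(1.57,.2)),([.45,-.08,.33],Rt(1.57))])
E
```

```text
[-0.126, -0.141, -0.119] [-0.0, 0.001, 0.483]
[-0.351, -0.374, -0.119] [-0.0, 0.001, 0.983]
[-0.447, -0.529, -0.099] [-0.0, 0.001, 1.183]
```

>>> {"method": "jog_arm", "body": {"steps": [[0,[-0.02,-0.02,-0.03],[0,0,0.1]],[0,[-0.04,-0.045,-0.05],[0,0,0.2]],[0,[-0.07,-0.075,-0.07],[0,0,0.3]],[0,[-0.095,-0.1,-0.09],[0,0,0.4]],[0,[-0.126,-0.13,-0.1],[0,0,0.48]],[0,[-0.155,-0.16,-0.11],[0,0,0.56]],[0,[-0.185,-0.19,-0.12],[0,0,0.64]],[0,[-0.21,-0.22,-0.12],[0,0,0.72]]], "grip_force": 30}}

```text
clock: 1.87
position: [0.3462, 0.3008, 0.3525]
ee_rot: [[-0.443, 0.896, 0.002], [0.896, 0.443, 0.002], [0.0, 0.003, -1.0]]
force: [1.1, 0.2, -0.7]
gripper_width: 0.002
grip_force: 0.0
```

Run:
```python
from h import *
st();rows([([.42,.1,.35],Rt(1.57,.2)),([.45,-.08,.33],Rt(1.57)),([.45,-.15,.30],Rt(.9))])
```

```text
1.87 pos [0.346 0.301 0.353] q [ 0.59  0.14  1.54 -0.    1.46  0.13] F [ 1.1  0.2 -0.7] w 0.0
[[-0.44, 0.9, 0.0], [0.9, 0.44, 0.0], [0.0, 0.0, -1.0]]
[-0.213, -0.023, 0.002] [0.003, 0.0, 0.259]
[-0.387, -0.076, 0.022] [0.002, -0.0, 0.459]
[-0.45, -0.107, 0.052] [-0.152, 0.658, 0.443]
```

>>> {"method": "jog_arm", "body": {"steps": [[0,[-0.035,-0.005,0],[0,0,0.06]],[0,[-0.075,-0.01,0],[0,0,0.12]],[0,[-0.115,-0.015,0],[0,0,0.18]],[0,[-0.155,-0.02,0],[0,0,0.24]],[0,[-0.195,-0.025,0],[0,0,0.3]],[0,[-0.235,-0.035,0.005],[0,0,0.36]],[0,[-0.275,-0.045,0.01],[0,0,0.42]],[0,[-0.315,-0.055,0.01],[0,0,0.46]]]}}

```text
clock: 2.53
position: [0.4364, -0.0063, 0.3405]
ee_rot: [[0.0, 1.0, -0.0], [1.0, -0.0, 0.0], [0.0, -0.0, -1.0]]
force: [1.9, 0.3, 0.5]
gripper_width: -0.002
grip_force: 0.0
```

Run:
```python
from h import *
st();rows([([.45,-.12,.33],Rt(.9)),([.45,-.15,.30],Rt(.7)),([.46,-.10,.26],Rt(.2))])
```

```text
2.53 pos [ 0.436 -0.006  0.34 ] q [-0.15  0.12  1.6   0.    1.42 -0.15] F [1.9 0.3 0.5] w -0.0
[[0.0, 1.0, -0.0], [1.0, -0.0, 0.0], [0.0, -0.0, -1.0]]
[-0.114, 0.014, 0.01] [-0.0, 0.671, -0.001]
[-0.144, 0.014, 0.04] [-0.0, 0.871, -0.001]
[-0.094, 0.024, 0.08] [-0.0, 1.371, -0.001]
```

>>> {"method": "jog_arm", "body": {"steps": [[0,[-0.02,0,0],[0,0.11,0]],[0,[-0.04,0,0],[0,0.22,0]],[0,[-0.06,0,0],[0,0.33,0]],[0,[-0.08,0,0],[0,0.44,0]],[0,[-0.09,0.01,0.01],[0,0.55,0]],[0,[-0.1,0.01,0.02],[0,0.66,0]],[0,[-0.1,0.02,0.03],[0,0.77,0]],[0,[-0.1,0.02,0.04],[0,0.88,0]]]}}

```text
clock: 3.2
position: [0.4584, -0.106, 0.3007]
ee_rot: [[-0.002, 1.0, 0.001], [0.634, 0.0, 0.773], [0.773, 0.002, -0.634]]
force: [-0.4, 0.6, -0.5]
gripper_width: 0.003
grip_force: 0.0
```

Run:
```python
from h import *
st();rows([([.48,-.08,.25],Rt(.2)),([.488,-.05,.20],Rt(.2))])
```

```text
3.2 pos [ 0.458 -0.106  0.301] q [-0.78  0.49  1.51  0.6   1.8  -0.84] F [-0.4  0.6 -0.5] w 0.0
[[-0.0, 1.0, 0.0], [0.63, 0.0, 0.77], [0.77, 0.0, -0.63]]
[-0.023, 0.022, 0.052] [0.001, 0.487, 0.002]
[-0.042, 0.029, 0.107] [0.001, 0.487, 0.002]
```

>>> {"method": "jog_arm", "body": {"steps": [[0,[0,0.005,0.01],[0,0.1,0]],[0,[-0.01,0.01,0.02],[0,0.2,0]],[0,[-0.01,0.015,0.04],[0,0.3,0]],[0,[-0.02,0.02,0.05],[0,0.4,0]],[0,[-0.025,0.025,0.07],[0,0.487,0]],[0,[-0.035,0.029,0.09],[0,0.487,0]],[0,[-0.042,0.029,0.107],[0,0.487,0]],[0,[-0.042,0.029,0.107],[0,0.487,0]]]}}

```text
clock: 3.87
position: [0.4854, -0.047, 0.198]
ee_rot: [[0.003, 1.0, -0.005], [0.2, 0.004, 0.98], [0.98, -0.004, -0.2]]
force: [-0.8, 0.1, -0.6]
gripper_width: 0.003
grip_force: 0.0
```

Run:
```python
from h import *
st()
for c in("scene","top"):
    p=capture(c); print([(n,sp(n,p)) for n in("paddle_bar","lid_edge","lid_hinge")]); cv2.imwrite(f"pics/{c}1.png",cv2.resize(p["frame"][120:300,130:370,::-1],None,fx=3,fy=3))
rows([([.488,-.045,.13],Rt(.2)),([.488,-.04,.066],Rt(.2)),([.488,.04,.064],Rt(.2))])
```

```text
3.87 pos [ 0.485 -0.047  0.198] q [-0.75  0.88  1.58  0.83  1.85 -1.07] F [-0.8  0.1 -0.6] w 0.0
[[0.0, 1.0, -0.0], [0.2, 0.0, 0.98], [0.98, -0.0, -0.2]]
[('paddle_bar', [([0.486, 0.064, 0.092], 0.63)]), ('lid_edge', [([0.524, 0.076, 0.074], 0.55)]), ('lid_hinge', [([0.705, 0.116, 0.075], 0.8)])]
[('paddle_bar', [([0.478, 0.066, 0.087], 0.65)]), ('lid_edge', [([0.53, 0.074, 0.074], 0.98)]), ('lid_hinge', [([0.457, 0.387, 0.002], 0.75), ([0.702, 0.111, 0.076], 0.69)])]
[-0.069, 0.002, 0.018] [-0.002, 0.005, 0.002]
[-0.131, 0.002, 0.036] [-0.002, 0.005, 0.002]
[-0.116, 0.002, 0.115] [-0.002, 0.005, 0.002]
```

View pics/top1.png

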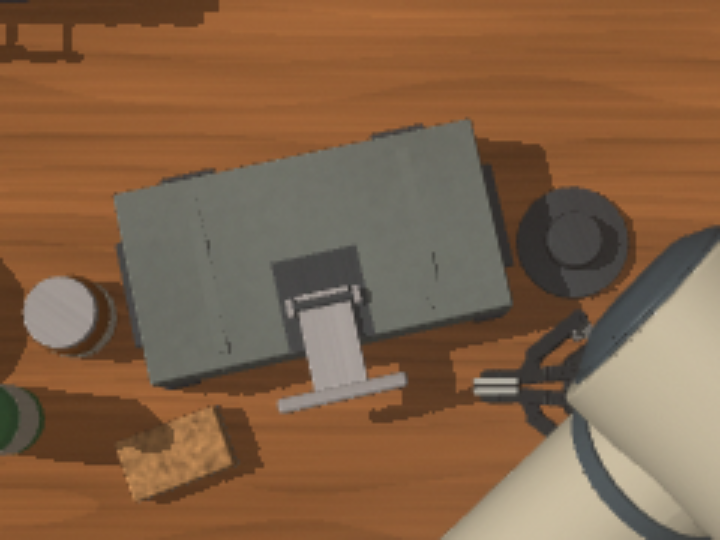

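View pics/scene1.png

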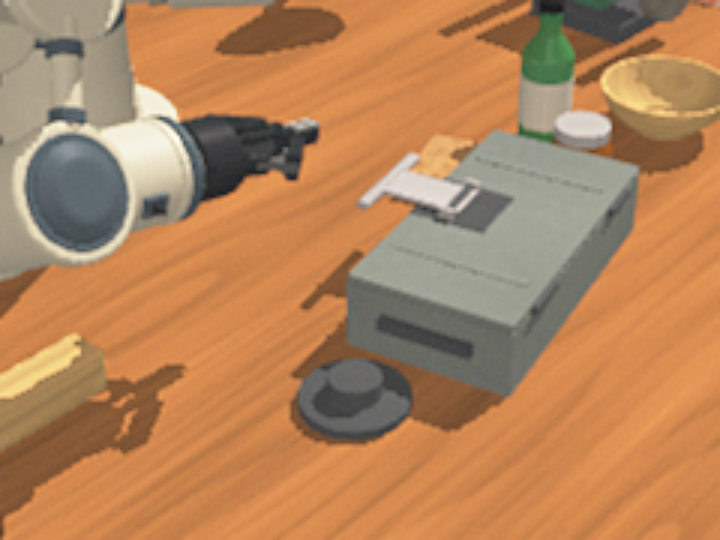

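```bash
cat >> h.py <<'E'
H=np.array([.704,.112,.075]); a=.205
u=np.array([np.cos(a),np.sin(a),0]); v=np.array([-np.sin(a),np.cos(a),0]); k=np.array([0,0,1.])
RT=Rt(.35,-.15)
def tcp(th,pa,off=.017,side=-.05,over=.03,fwd=.004):
    r=np.array([-np.cos(th),np.sin(th)]); n=np.array([np.sin(th),np.cos(th)])
    f=th+pa; rb=np.array([-np.cos(f),np.sin(f)]); nb=np.array([np.sin(f),np.cos(f)])
    c=.14*r+.0155*n+(.085+fwd)*rb-off*nb
    return H+c[0]*u+c[1]*k+side*v+over*RT[:,2]
E
python3 - <<'E'
from h import *
print(tcp(0,0),tcp(0,.5),tcp(1.5,.5))
b=tcp(0,0,.030)-.085*RT[:,2]
rows([(tcp(0,0,.030,over=-.05)+[0,0,.05],RT),(tcp(0,0,.030,over=-.05),RT),(tcp(0,0,.030),RT)])
E
```

```text
[0.49418474 0.04429481 0.06321307] [0.49687218 0.04485358 0.10796304] [0.74495846 0.09643589 0.29346076]
[-0.068, -0.003, 0.033] [-0.147, -0.145, 0.043]
[-0.117, -0.003, 0.044] [-0.147, -0.145, 0.043]
[-0.129, 0.008, 0.122] [-0.147, -0.145, 0.043]
```

>>> {"method": "jog_arm", "body": {"steps": [[0,[-0.015,0,0.005],[-0.05,-0.05,0.015]],[0,[-0.03,0,0.01],[-0.1,-0.1,0.03]],[0,[-0.05,-0.003,0.02],[-0.147,-0.145,0.043]],[0,[-0.068,-0.003,0.033],[-0.147,-0.145,0.043]],[0,[-0.085,-0.003,0.036],[-0.147,-0.145,0.043]],[0,[-0.1,-0.003,0.04],[-0.147,-0.145,0.043]],[0,[-0.117,-0.003,0.044],[-0.147,-0.145,0.043]],[0,[-0.117,-0.003,0.044],[-0.147,-0.145,0.043]]]}}

```text
clock: 4.93
position: [0.4827, -0.029, 0.0753]
ee_rot: [[0.053, 0.989, 0.14], [0.338, -0.15, 0.929], [0.94, -0.003, -0.342]]
force: [-0.7, 0.8, 0.4]
gripper_width: 0.003
grip_force: 0.0
```

Run:
```python
from h import *
st()
p=capture("top"); print([(n,sp(n,p)) for n in("paddle_bar","faceplate","spindle_blank")])
f=np.hstack([p["frame"][170:290,190:320],capture("scene")["frame"][130:250,200:330]])
cv2.imwrite("pics/c2.png",cv2.resize(f[:,:,::-1],None,fx=3,fy=3))
rows([(tcp(0,0,.030,over=-.05),RT),(tcp(0,0,.030),RT)])
```

```text
4.93 pos [ 0.483 -0.029  0.075] q [-0.77  0.98  1.73  0.87  1.49 -1.22] F [-0.7  0.8  0.4] w 0.0
[[0.05, 0.99, 0.14], [0.34, -0.15, 0.93], [0.94, -0.0, -0.34]]
[('paddle_bar', [([0.482, 0.066, 0.087], 0.62)]), ('faceplate', [([0.636, -0.156, -0.002], 0.9), ([0.561, 0.517, -0.001], 0.25)]), ('spindle_blank', [])]
[-0.0, -0.0, -0.001] [0.0, -0.0, -0.0]
[-0.0, -0.0, 0.079] [0.0, -0.0, -0.0]
```

View pics/c2.png

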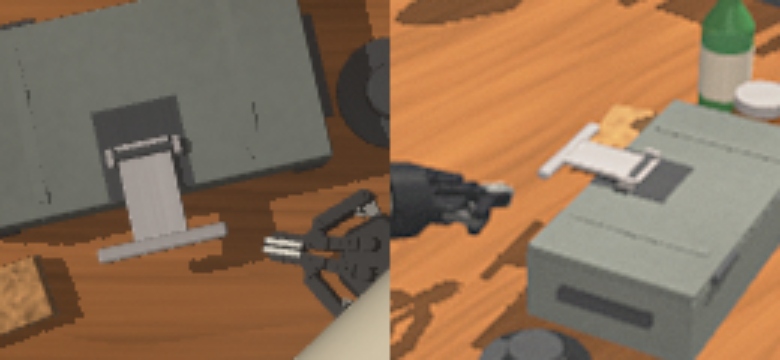

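>>> {"method": "jog_arm", "body": {"steps": [[0,[0,0,0.015],[0,0,0]],[0,[0,0,0.03],[0,0,0]],[0,[0,0,0.045],[0,0,0]],[0,[0,0,0.058],[0,0,0]],[0,[0,0,0.068],[0,0,0]],[0,[0,0,0.068],[0,0,0]],[0,[0,0,0.068],[0,0,0]],[0,[0,0,0.068],[0,0,0]]]}}

```text
clock: 5.85
position: [0.4925, 0.034, 0.0537]
ee_rot: [[0.052, 0.989, 0.14], [0.338, -0.149, 0.929], [0.94, -0.001, -0.342]]
force: [0.0, 0.1, -0.3]
gripper_width: -0.002
grip_force: 0.0
```

Run:
```python
from h import *
st()
rows([(tcp(0,x,o,over=.018),RT) for x,o in((0,.022),(0,.017),(.1,.017),(.2,.017),(.3,.017),(.4,.017),(.5,.017),(.55,.017))])
```

```text
5.85 pos [0.493 0.034 0.054] q [-0.67  1.02  1.79  0.97  1.4  -1.28] F [ 0.   0.1 -0.3] w -0.0
[[0.05, 0.99, 0.14], [0.34, -0.15, 0.93], [0.94, -0.0, -0.34]]
[0.008, 0.0, -0.004] [-0.0, -0.001, -0.001]
[0.013, 0.0, -0.005] [-0.0, -0.001, -0.001]
[0.021, -0.001, -0.009] [-0.0, -0.001, -0.001]
[0.029, -0.001, -0.012] [-0.0, -0.001, -0.001]
[0.038, -0.001, -0.015] [-0.0, -0.001, -0.001]
[0.046, 0.0, -0.018] [-0.0, -0.001, -0.001]
[0.055, 0.003, -0.02] [-0.0, -0.001, -0.001]
[0.059, 0.004, -0.021] [-0.0, -0.001, -0.001]
```

>>> {"method": "jog_arm", "body": {"steps": [[0,[0.008,0,-0.004],[0,0,0]],[0,[0.013,0,-0.005],[0,0,0]],[0,[0.021,-0.001,-0.009],[0,0,0]],[0,[0.029,-0.001,-0.012],[0,0,0]],[0,[0.038,-0.001,-0.015],[0,0,0]],[0,[0.046,0,-0.018],[0,0,0]],[0,[0.05,0.001,-0.019],[0,0,0]],[0,[0.05,0.001,-0.019],[0,0,0]]]}}

```text
clock: 6.52
position: [0.4936, 0.0332, 0.1081]
ee_rot: [[0.051, 0.989, 0.14], [0.339, -0.149, 0.929], [0.939, -0.0, -0.343]]
force: [-1.8, -1.4, -2.8]
gripper_width: 0.002
grip_force: 2.0
```

Run:
```python
from h import *
st()
p=capture("top");q=capture("scene"); print(sp("paddle_bar",p),sp("paddle_bar",q),sp("lid_edge",q))
f=np.hstack([p["frame"][170:290,190:320],q["frame"][130:250,200:330]])
cv2.imwrite("pics/c3.png",cv2.resize(f[:,:,::-1],None,fx=3,fy=3))
rows([(tcp(t,.5,over=.018),RT) for t in np.arange(1,9)*.06])
```

```text
6.52 pos [0.494 0.033 0.108] q [-0.67  0.91  1.81  0.96  1.45 -1.2 ] F [-1.8 -1.4 -2.8] w 0.0
[[0.05, 0.99, 0.14], [0.34, -0.15, 0.93], [0.94, -0.0, -0.34]]
[([0.49, 0.065, 0.126], 0.97)] [([0.494, 0.067, 0.132], 0.61), ([0.525, 0.072, 0.076], 0.46)] [([0.524, 0.077, 0.077], 0.83)]
[0.018, 0.005, -0.005] [-0.001, -0.001, -0.002]
[0.031, 0.008, -0.008] [-0.001, -0.001, -0.002]
[0.044, 0.013, -0.011] [-0.001, -0.001, -0.002]
[0.057, 0.018, -0.014] [-0.001, -0.001, -0.002]
[0.069, 0.023, -0.016] [-0.001, -0.001, -0.002]
[0.081, 0.03, -0.018] [-0.001, -0.001, -0.002]
[0.093, 0.037, -0.019] [-0.001, -0.001, -0.002]
[0.104, 0.044, -0.02] [-0.001, -0.001, -0.002]
```

View pics/c3.png

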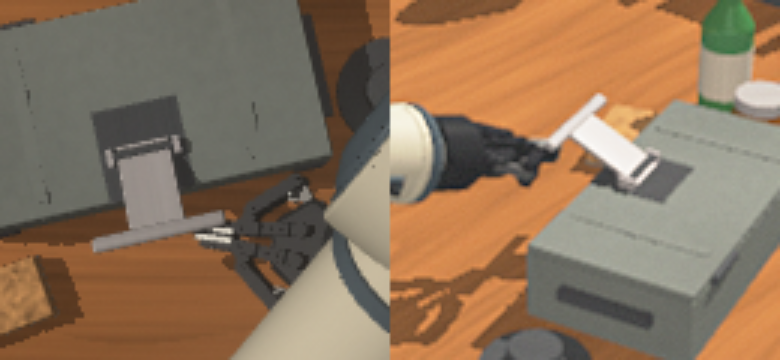

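>>> {"method": "jog_arm", "body": {"steps": [[0,[0.018,0.005,-0.005],[0,0,0]],[0,[0.031,0.008,-0.008],[0,0,0]],[0,[0.044,0.013,-0.011],[0,0,0]],[0,[0.057,0.018,-0.014],[0,0,0]],[0,[0.069,0.023,-0.016],[0,0,0]],[0,[0.081,0.03,-0.018],[0,0,0]],[0,[0.093,0.037,-0.019],[0,0,0]],[0,[0.104,0.044,-0.02],[0,0,0]]]}}

```text
clock: 7.43
position: [0.5396, 0.0435, 0.2118]
ee_rot: [[0.053, 0.989, 0.139], [0.338, -0.149, 0.929], [0.94, -0.002, -0.342]]
force: [-1.7, -0.2, -5.9]
gripper_width: 0.002
grip_force: 2.2
```

Run:
```python
from h import *
st()
p=capture("top");q=capture("scene"); print(sp("paddle_bar",p),sp("paddle_bar",q),sp("lid_edge",q),sp("lid_edge",p))
rows([(tcp(.48+t,.5,over=.018),RT) for t in np.arange(1,9)*.08])
```

```text
7.43 pos [0.54  0.043 0.212] q [-0.6   0.74  1.71  1.    1.57 -0.96] F [-1.7 -0.2 -5.9] w 0.0
[[0.05, 0.99, 0.14], [0.34, -0.15, 0.93], [0.94, -0.0, -0.34]]
[([0.541, 0.077, 0.225], 0.67)] [([0.55, 0.079, 0.227], 0.68)] [([0.549, 0.08, 0.162], 0.84)] [([0.546, 0.079, 0.16], 0.62)]
[0.015, 0.012, -0.001] [-0.001, -0.002, -0.002]
[0.029, 0.025, -0.001] [-0.001, -0.002, -0.002]
[0.042, 0.038, -0.001] [-0.001, -0.002, -0.002]
[0.054, 0.052, 0.0] [-0.001, -0.002, -0.002]
[0.065, 0.067, 0.002] [-0.001, -0.002, -0.002]
[0.074, 0.082, 0.005] [-0.001, -0.002, -0.002]
[0.083, 0.098, 0.008] [-0.001, -0.002, -0.002]
[0.09, 0.115, 0.012] [-0.001, -0.002, -0.002]
```

>>> {"method": "jog_arm", "body": {"steps": [[0,[0.015,0.012,-0.001],[0,0,0]],[0,[0.029,0.025,-0.001],[0,0,0]],[0,[0.042,0.038,-0.001],[0,0,0]],[0,[0.054,0.052,0],[0,0,0]],[0,[0.065,0.067,0.002],[0,0,0]],[0,[0.074,0.082,0.005],[0,0,0]],[0,[0.083,0.098,0.008],[0,0,0]],[0,[0.09,0.115,0.012],[0,0,0]]]}}

```text
clock: 8.4
position: [0.6593, 0.0678, 0.2913]
ee_rot: [[0.054, 0.989, 0.139], [0.337, -0.149, 0.93], [0.94, -0.004, -0.341]]
force: [-3.6, 0.6, -2.3]
gripper_width: 0.003
grip_force: 1.8
```

Run:
```python
from h import *
st()
p=capture("top");q=capture("scene"); print(sp("paddle_bar",p),sp("paddle_bar",q),sp("lid_edge",q),sp("lid_edge",p))
f=np.hstack([p["frame"][130:270,190:350],q["frame"][100:240,210:370]])
cv2.imwrite("pics/c4.png",cv2.resize(f[:,:,::-1],None,fx=2.5,fy=2.5))
rows([(tcp(1.12+t,.5,over=.018),RT) for t in np.arange(1,9)*.06])
```

```text
8.4 pos [0.659 0.068 0.291] q [-0.47  0.71  1.41  1.11  1.64 -0.62] F [-3.6  0.6 -2.3] w 0.0
[[0.05, 0.99, 0.14], [0.34, -0.15, 0.93], [0.94, -0.0, -0.34]]
[([0.66, 0.106, 0.293], 0.7)] [([0.67, 0.106, 0.296], 0.88)] [([0.63, 0.099, 0.243], 0.86)] [([0.628, 0.097, 0.239], 0.79)]
[0.005, 0.012, 0.003] [-0.001, -0.002, -0.003]
[0.009, 0.025, 0.007] [-0.001, -0.002, -0.003]
[0.012, 0.038, 0.011] [-0.001, -0.002, -0.003]
[0.014, 0.051, 0.015] [-0.001, -0.002, -0.003]
[0.016, 0.064, 0.02] [-0.001, -0.002, -0.003]
[0.016, 0.077, 0.025] [-0.001, -0.002, -0.003]
[0.016, 0.09, 0.03] [-0.001, -0.002, -0.003]
[0.016, 0.102, 0.035] [-0.001, -0.002, -0.003]
```

View pics/c4.png

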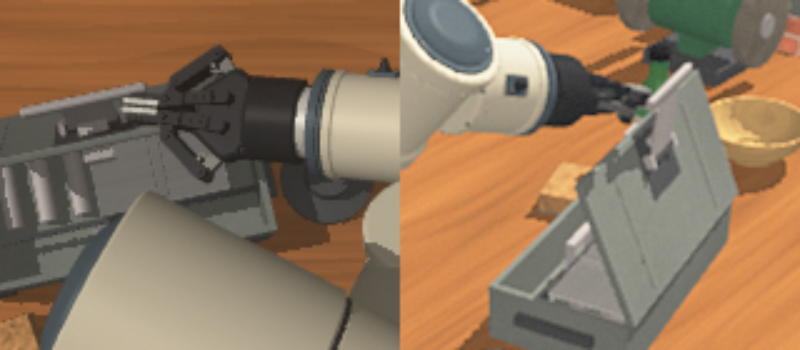

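>>> {"method": "jog_arm", "body": {"steps": [[0,[0.005,0.012,0.003],[0,0,0]],[0,[0.009,0.025,0.007],[0,0,0]],[0,[0.012,0.038,0.011],[0,0,0]],[0,[0.014,0.051,0.015],[0,0,0]],[0,[0.016,0.064,0.02],[0,0,0]],[0,[0.016,0.077,0.025],[0,0,0]],[0,[0.016,0.09,0.03],[0,0,0]],[0,[0.016,0.095,0.032],[0,0,0]]]}}

```text
clock: 9.37
position: [0.7591, 0.0886, 0.2949]
ee_rot: [[0.054, 0.989, 0.14], [0.338, -0.15, 0.929], [0.94, -0.003, -0.342]]
force: [-3.5, 0.3, -0.3]
gripper_width: 0.002
grip_force: 1.4
```

Run:
```python
from h import *
st()
p=capture("top");q=capture("scene"); print(sp("paddle_bar",p),sp("paddle_bar",q),sp("lid_edge",q),sp("lid_edge",p),sp("cover_rib",p),sp("cover_rib",q))
```

```text
9.37 pos [0.759 0.089 0.295] q [-0.38  0.81  1.15  1.16  1.64 -0.45] F [-3.5  0.3 -0.3] w 0.0
[[0.05, 0.99, 0.14], [0.34, -0.15, 0.93], [0.94, -0.0, -0.34]]
[([0.76, 0.128, 0.288], 0.93)] [([0.763, 0.126, 0.292], 0.53)] [([0.71, 0.116, 0.255], 0.96)] [([0.711, 0.117, 0.255], 0.61), ([0.703, 0.114, 0.076], 0.48)] [([0.635, 0.048, 0.07], 0.91)] [([0.636, 0.045, 0.069], 0.68)]
```

Run:
```python
from h import *
D=Rt(1.57,.205)
rows([([.73,.083,.315],RT),([.66,.05,.34],RT),([.60,.0,.32],Rt(.96,.03)),([.62,.0,.30],D)])
```

```text
[0.015, -0.027, -0.015] [-0.0, -0.001, -0.002]
[0.023, -0.092, -0.064] [-0.0, -0.001, -0.002]
[-0.016, -0.143, -0.112] [0.144, -0.609, -0.113]
[-0.033, -0.124, -0.103] [0.216, -1.207, -0.311]
```

>>> {"method": "jog_arm", "body": {"steps": [[0,[0.008,-0.014,-0.008],[0,0,0]],[0,[0.015,-0.027,-0.015],[0,0,0]],[0,[0.02,-0.055,-0.035],[0,0,0]],[0,[0.023,-0.085,-0.06],[0,0,0]],[0,[0.015,-0.1,-0.075],[0.03,-0.12,-0.02]],[0,[0.005,-0.115,-0.085],[0.06,-0.24,-0.045]],[0,[-0.005,-0.13,-0.1],[0.085,-0.36,-0.07]],[0,[-0.01,-0.14,-0.11],[0.115,-0.48,-0.09]]]}}

```text
clock: 10.43
position: [0.6035, 0.0014, 0.3246]
ee_rot: [[-0.002, 1.0, 0.013], [0.742, -0.007, 0.671], [0.671, 0.011, -0.741]]
force: [-0.1, 0.7, -0.4]
gripper_width: 0.001
grip_force: 0.0
```

Run:
```python
from h import *
st()
D=Rt(1.57,.205)
rows([([.60,.0,.31],Rt(.6,.1)),([.62,.0,.28],D),([.635,.01,.20],D)])
```

```text
10.43 pos [0.603 0.001 0.325] q [-0.45  0.51  1.3   0.66  1.67 -0.49] F [-0.1  0.7 -0.4] w 0.0
[[-0.0, 1.0, 0.01], [0.74, -0.01, 0.67], [0.67, 0.01, -0.74]]
[-0.011, -0.004, 0.01] [0.088, 0.236, -0.063]
[-0.031, 0.016, 0.032] [0.088, -0.731, -0.199]
[-0.077, 0.03, 0.099] [0.088, -0.731, -0.199]
```

>>> {"method": "jog_arm", "body": {"steps": [[0,[-0.005,0.002,0.004],[0.01,-0.1,-0.03]],[0,[-0.01,0.004,0.008],[0.025,-0.2,-0.055]],[0,[-0.015,0.006,0.012],[0.035,-0.3,-0.08]],[0,[-0.02,0.01,0.018],[0.05,-0.41,-0.11]],[0,[-0.025,0.012,0.024],[0.06,-0.52,-0.14]],[0,[-0.031,0.016,0.032],[0.075,-0.63,-0.17]],[0,[-0.05,0.02,0.06],[0.088,-0.731,-0.199]],[0,[-0.077,0.03,0.099],[0.088,-0.731,-0.199]]]}}

```text
clock: 11.1
position: [0.6358, 0.0153, 0.2089]
ee_rot: [[-0.211, 0.978, 0.008], [0.978, 0.211, 0.001], [-0.001, 0.008, -1.0]]
force: [1.5, 1.2, 0.3]
gripper_width: 0.003
grip_force: 0.0
```

Run:
```python
from h import *
st()
p=capture("top");q=capture("scene"); print(sp("paddle_bar",q),sp("lid_edge",q),sp("lid_edge",p),sp("cover_rib",p),sp("cover_rib",q))
f=np.hstack([p["frame"][130:270,160:320],q["frame"][100:240,210:370]])
cv2.imwrite("pics/c5.png",cv2.resize(f[:,:,::-1],None,fx=2.5,fy=2.5))
D=Rt(1.57,.205)
C=H-.09*u; C[2]=0
P=C+.006*u-.085*v
print(P); rows([(P+[0,0,.12],D),(P+[0,0,.065],D)])
```

```text
11.1 pos [0.636 0.015 0.209] q [-0.07  0.53  1.35  0.    1.26 -0.28] F [1.5 1.2 0.3] w 0.0
[[-0.21, 0.98, 0.01], [0.98, 0.21, 0.0], [-0.0, 0.01, -1.0]]
[([0.734, 0.119, 0.302], 0.74)] [] [([0.713, 0.118, 0.255], 0.93)] [([0.635, 0.047, 0.065], 0.61), ([0.554, 0.326, -0.004], 0.53)] [([0.639, 0.044, 0.066], 0.78)]
[0.63906209 0.01168017 0.        ]
[-0.002, 0.003, 0.089] [0.004, -0.006, -0.0]
[-0.002, 0.003, 0.144] [0.004, -0.006, -0.0]
```

View pics/c5.png

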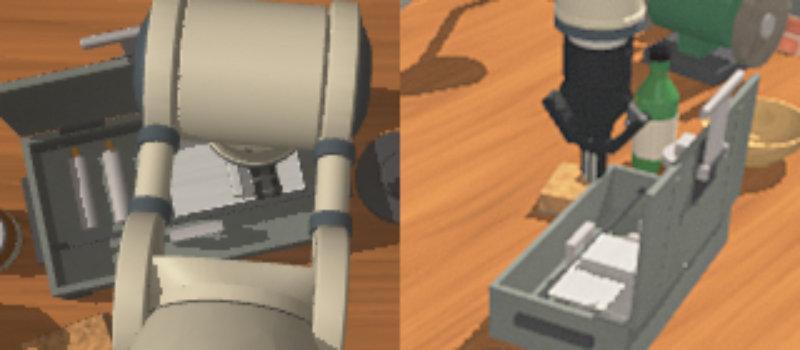

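>>> {"method": "jog_arm", "body": {"steps": [[0,[0,0,0.02],[-0.07,-0.006,0]],[0,[0,0.003,0.04],[-0.14,-0.006,0]],[0,[-0.002,0.003,0.06],[-0.2,-0.006,0]],[0,[-0.002,0.003,0.08],[-0.2,-0.006,0]],[0,[-0.002,0.003,0.1],[-0.2,-0.006,0]],[0,[-0.002,0.003,0.115],[-0.2,-0.006,0]],[0,[-0.002,0.003,0.125],[-0.2,-0.006,0]],[0,[-0.002,0.003,0.13],[-0.2,-0.006,0]]]}}

```text
clock: 12.12
position: [0.6378, 0.0118, 0.0763]
ee_rot: [[-0.203, 0.959, 0.195], [0.979, 0.199, 0.042], [0.001, 0.2, -0.98]]
force: [-0.3, 0.4, 1.0]
gripper_width: 0.004
grip_force: 0.0
```

>>> {"method": "jog_arm", "body": {"steps": [[0,[0,-0.001,0.004],[0,0,0]],[0,[0,-0.002,0.008],[0,0,0]],[0,[0,-0.002,0.011],[0,0,0]],[0,[0,-0.002,0.011],[0,0,0]],[0,[0.005,-0.002,0.011],[0,0,0]],[0,[0.01,-0.002,0.011],[0,0,0]],[0,[0.015,-0.002,0.011],[0,0,0]],[0,[0.02,-0.002,0.011],[0,0,0]]]}}

```text
clock: 12.78
position: [0.6337, 0.0328, 0.0654]
ee_rot: [[-0.205, 0.959, 0.195], [0.979, 0.2, 0.042], [0.001, 0.2, -0.98]]
force: [0.6, -1.8, 1.2]
gripper_width: 0.0
grip_force: 0.9
```

Run:
```python
from h import *
st()
T=Ro.from_euler('z',.205).as_matrix()@np.array([[0,1,0],[1,0,0],[0,0,-1]])@Ro.from_euler('x',-.2).as_matrix()
s=state();C=H-.09*u;C[2]=0
d=np.array(s["position"])-C;print("u,v",d@u,d@v)
z=.067
rows([(C+.006*u+x*v+[0,0,z],T) for x in(-.04,.0,.05,.062)])
```

```text
12.78 pos [0.634 0.033 0.065] q [-0.07  0.64  1.66  0.09  0.66 -0.34] F [ 0.6 -1.8  1.2] w 0.0
[[-0.2, 0.96, 0.2], [0.98, 0.2, 0.04], [0.0, 0.2, -0.98]]
u,v 0.005022543353409211 -0.06321978591531519
[0.023, 0.001, -0.001] [0.001, -0.001, 0.001]
[0.063, 0.001, -0.001] [0.001, -0.001, 0.001]
[0.113, 0.001, -0.001] [0.001, -0.001, 0.001]
[0.125, 0.001, -0.001] [0.001, -0.001, 0.001]
```

>>> {"method": "jog_arm", "body": {"steps": [[0,[0.012,0,0],[0,0,0]],[0,[0.024,0,0],[0,0,0]],[0,[0.038,0,0],[0,0,0]],[0,[0.052,0,0],[0,0,0]],[0,[0.066,0,0],[0,0,0]],[0,[0.08,0,0],[0,0,0]],[0,[0.092,0,0],[0,0,0]],[0,[0.102,0,0],[0,0,0]]]}}

```text
clock: 13.45
position: [0.6121, 0.1336, 0.0652]
ee_rot: [[-0.205, 0.959, 0.194], [0.979, 0.201, 0.042], [0.001, 0.199, -0.98]]
force: [-1.3, -1.9, 1.1]
gripper_width: -0.001
grip_force: 1.0
```

>>> {"method": "jog_arm", "body": {"steps": [[0,[0.004,0,0],[0,0,0]],[0,[0.008,0,0],[0,0,0]],[0,[0.012,0,0],[0,0,0]],[0,[0.015,0,0],[0,0,0]],[0,[0.018,0,0],[0,0,0]],[0,[0.02,0,0],[0,0,0]],[0,[0.022,0,0],[0,0,0]],[0,[0.022,0,0],[0,0,0]]]}}

```text
clock: 14.12
position: [0.6084, 0.1538, 0.0652]
ee_rot: [[-0.204, 0.959, 0.195], [0.979, 0.2, 0.042], [0.001, 0.199, -0.98]]
force: [0.8, 0.4, 1.0]
gripper_width: 0.002
grip_force: 0.0
```

Run:
```python
from h import *
st()
s=state();C=H-.09*u;C[2]=0
d=np.array(s["position"])-C;print("u,v",d@u,d@v)
p=capture("top");q=capture("scene"); print(sp("cover_rib",p),sp("cover_rib",q),sp("lid_edge",p),sp("lid_edge",q))
```

```text
14.12 pos [0.608 0.154 0.065] q [ 0.15  0.63  1.68  0.02  0.64 -0.08] F [0.8 0.4 1. ] w 0.0
[[-0.2, 0.96, 0.2], [0.98, 0.2, 0.04], [0.0, 0.2, -0.98]]
u,v 0.004886373794529388 0.060347110559865705
[] [([0.609, 0.173, 0.066], 0.62), ([0.632, -0.157, 0.002], 0.18)] [([0.711, 0.116, 0.255], 0.95)] [([0.709, 0.117, 0.256], 0.96), ([0.42, -0.406, -0.001], 0.3)]
```

>>> {"method": "jog_arm", "body": {"steps": [[0,[0.001,0,0],[0,0,0]],[0,[0.002,0,0],[0,0,0]],[0,[0.003,0,0],[0,0,0]],[0,[0.004,0,0],[0,0,0]],[0,[0.004,0,0],[0,0,0]],[0,[0.005,0,0],[0,0,0]],[0,[0.005,0,0],[0,0,0]],[0,[0.005,0,0],[0,0,0]]]}}

```text
clock: 15.08
position: [0.6079, 0.1562, 0.0653]
ee_rot: [[-0.204, 0.959, 0.196], [0.979, 0.2, 0.039], [-0.002, 0.199, -0.98]]
force: [3.9, -27.7, 1.0]
gripper_width: -0.002
grip_force: 13.9
```

Hard against the stop (28 N). Back off sideways, then up and away towards the front.

>>> {"method": "jog_arm", "body": {"steps": [[0,[-0.005,0,0],[0,0,0]],[0,[-0.01,0,0],[0,0,0]],[0,[-0.015,0,0],[0,0,0]],[0,[-0.015,0,-0.02],[0,0,0]],[0,[-0.015,-0.01,-0.05],[0,0,0]],[0,[-0.015,-0.02,-0.085],[0,0,0]],[0,[-0.015,-0.04,-0.12],[0,0,0]],[0,[-0.015,-0.06,-0.155],[0,0,0]]]}}

```text
clock: 15.75
position: [0.5217, 0.1251, 0.2062]
ee_rot: [[-0.204, 0.959, 0.195], [0.979, 0.2, 0.042], [0.001, 0.199, -0.98]]
force: [0.3, 0.3, 0.5]
gripper_width: -0.002
grip_force: 0.0
```

>>> {"method": "jog_arm", "body": {"steps": [[0,[-0.01,-0.03,-0.02],[0,0,0]],[0,[-0.02,-0.06,-0.04],[0,0,0]],[0,[-0.02,-0.09,-0.05],[0,0,0]],[0,[-0.02,-0.12,-0.05],[0,0,0]],[0,[-0.02,-0.14,-0.05],[0,0,0]],[0,[-0.02,-0.14,-0.05],[0,0,0]],[0,[-0.02,-0.14,-0.05],[0,0,0]],[0,[-0.02,-0.14,-0.05],[0,0,0]]]}}

```text
clock: 16.42
position: [0.3836, 0.0757, 0.2266]
ee_rot: [[-0.204, 0.959, 0.196], [0.979, 0.2, 0.042], [0.001, 0.201, -0.98]]
force: [1.4, -0.3, 1.4]
gripper_width: 0.0
grip_force: 0.0
```

Run:
```python
from h import *
st()
p=capture("top");q=capture("scene"); print(*[(n,sp(n,p)[:1],sp(n,q)[:1]) for n in("cover_rib","lid_edge","paddle_bar","faceplate","wax_jar","sanding_block","spindle_blank","oil_bottle")],sep="\n")
f=np.hstack([p["frame"][130:290,130:330],q["frame"][80:240,190:390]])
cv2.imwrite("pics/c6.png",cv2.resize(f[:,:,::-1],None,fx=2,fy=2))
```

```text
16.42 pos [0.384 0.076 0.227] q [ 0.01  0.08  2.02  0.05  0.84 -0.23] F [ 1.4 -0.3  1.4] w 0.0
[[-0.2, 0.96, 0.2], [0.98, 0.2, 0.04], [0.0, 0.2, -0.98]]
('cover_rib', [([0.609, 0.177, 0.07], 0.87)], [([0.607, 0.171, 0.064], 0.66)])
('lid_edge', [([0.711, 0.114, 0.258], 0.95)], [([0.712, 0.117, 0.257], 0.95)])
('paddle_bar', [([0.728, 0.123, 0.296], 0.81)], [([0.734, 0.122, 0.302], 0.54)])
('faceplate', [], [([0.636, -0.156, 0.006], 0.58)])
('wax_jar', [([0.555, 0.325, -0.002], 0.96)], [])
('sanding_block', [([0.428, 0.228, 0.004], 0.74)], [([0.431, 0.226, 0.007], 0.66)])
('spindle_blank', [([0.419, -0.41, -0.0], 0.61)], [([0.416, -0.404, 0.0], 0.57)])
('oil_bottle', [([0.457, 0.387, 0.002], 0.65)], [([0.459, 0.392, -0.002], 0.95)])
```

View pics/c6.png

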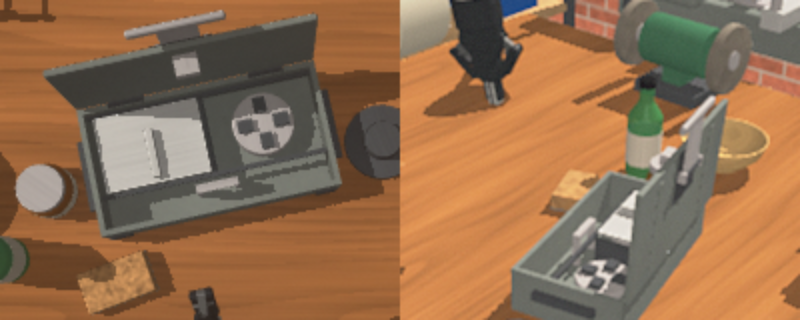

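The picture shows the lid upright (crop 190,60), the chuck uncovered at (263,122), and the cover fully left with its rib at (155,153). The gripper is clear of everything.

```bash
python3 -c "
from plant import *
print(close_job())"
```

```text
the job is handed in; nothing more can be done
None
```

The lid is open just past upright with the paddle released, the inner cover is against its left stop and the chuck is uncovered. The bench things I re-checked had not moved (mallet and bowl not re-checked), and the job was handed in at about 16.5 s.

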